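# Reload the cassette printer: feel for the clear bay and seat the magazine in it

### The arm

A 6-joint arm with a two-finger parallel gripper is mounted at the origin on a cart in front of the work surface, level with it; the furniture and walls round the work are solid. World frame = base frame: x ahead of the robot, y to its left, z up, the work surface at z = 0. Lengths are in mm, angles in rad, forces in N, time in s.
With the tool pointing down it reaches from about 300 to 775 mm from the base axis. Payload 14.6 kg.
Tool frame: the origin (TCP) lies at the very end of the fingers, on their centre line; the grasp point (between the pads) lies 19 mm behind it; z points along the fingers, y is the line along which they close (so a half turn about z gives the same grasp; the last joint's range is limited). The gripper opens to 94 mm and grips with 3 to 60 N. Pads are 16 mm wide; open, the fingers measure 119 mm over their backs; the gripper's body (75 mm by 177 mm) begins 78 mm behind the grasp point.
Start: joints at [-1.382, 0.3, 1.521, -0, 1.321, -0.067], TCP at [139.154, -532.095, 205.446] pointing down, gripper open.
Joint ranges: [-3.03, 3.03], [-0.79, 2.21], [0.23, 2.52], [-1.04, 4.18], [0, 3.07], [-2.55, 2.55]. Speed limits (rad/s): [2.22, 2.22, 2.57, 3.14, 3.14, 3.14].

### API

Orientations are given as [roll, pitch, yaw] about the fixed x, y, z axes, in that order (R = Rz(yaw) Ry(pitch) Rx(roll)).
In Python, from cell import manip, camera, get_calibration gives the robot as it stands.
- The arm moves only by the tool arm_command, never from a script. Its argument "targets" is a list of rows, each an object of numbers: "hand": the opening, from -1 (shut) to 1 (fully open), so that 0 is half open; "x", "y", "z": the shift along the tool's x, y, z in m; "yaw": the turn about the tool's z in rad. In form: [{"hand": .., "x": .., "y": .., "z": .., "yaw": ..}, ...]. A call has 1 to 10 rows; each row shifts and turns the commanded pose from where the row before left it, along the tool's axes as they then stand; what a row does not reach is not made up. A row lasts 1/10 s, in which the tool goes at most 50 mm and 8.59 degrees, less where a joint would pass 70% of its speed; a pose out of reach is approached as far as the arm can. A call is refused whole if a number of a shift passes 0.05 or a number of a turn 0.15, either way. A call with a gripper value outside its range is refused whole. The fingers move at their own pace and stop on an object; "newtons" is the grip in N (left out, the last holds). Time passes only in rows, so rows that do not move let the fingers close. It gives the time, the measured TCP pose, the force, the opening and the grip force at its end, in the units of the state.
- manip.read_state(): the state, without advancing time (a new reading comes with each control period).
- camera(name): name is "side" or "top" or "wrist"; returns the picture (420x560x3 uint8, red, green, blue); there is no depth.
- get_calibration(name): a dict with "K" (3x3 intrinsics, pixels), "dist_coeffs" ([k1, k2, p1, p2, k3] as OpenCV has them; the pictures are not rectified), "cam_to_world" (4x4, takes a point from camera to world coordinates). Camera axes: x right, y up, looking along -z (the intrinsics and any distortion apply to the point x, -y, -z); pixel columns grow to the right and rows downward; lengths in mm; the calibration is good to about 2 mm. A picture is of the moment at which its call begins: read the wrist's pose just before it. get_calibration takes no time and is no camera call; for the wrist camera it gives the pose at the moment of the call.
- manip.sign_off(): hands the job in; it is judged then, once.
The state is a dict: "clock": time; "joints": joint angles; "qd": joint speeds; "effort": joint torques, N m; "eef_pos": TCP position; "eef_rot": TCP orientation; "wrist_force": force on the tool from outside, world axes, zero at the start; "moment": the same for the moment, N m; "finger_gap": finger opening in mm; "finger_force": force on a finger pad.
Only numpy, scipy, OpenCV 4.12 (cv2) and the standard library are available. Lean on these libraries where they do the work, as an engineer would, in place of code of your own. Each camera call takes 0.05 s, during which the arm holds its last target. There are 200 camera calls.

### The job

Reload the cassette printer: push the full cassette magazine that stands upright on the bench down through a dust flap into one of the printer's three bays until it sits fully home on the bay floor, and let go. Two of the bays still hold a cassette from the last run, hidden under the flap, which service will clear later: feel each bay gently with the magazine, and if it stops a cassette's thickness short, draw it out and try another. Never lean hard on the printer (30 N would crush a cassette), and leave the jar and the vial near the magazine standing where they are.

Things in the scene. Friction and masses are not known exactly. Their poses are not given: they have to be found in the camera images.
- magazine_mid (a point): centre, half-way up, of the full cassette magazine: upright grey plastic chute, 46 mm (its x) by 36 mm (y) by 130 mm tall, windows in its 36 mm wide faces showing stacked white cassettes. Grip its plain ribbed faces, across 36 mm, 30 to 45 mm above this point. 0.17 to 0.27 kg. Fits the bays either way round. Fully home, this point is 5 mm above the bay's mouth point, on a left-behind cassette 12 mm
- magazine_foot (a point): centre of the underside of the same magazine, 65 mm below its mid point; flat, at the start on the bench. The lowest 7 mm taper, by 2.5 mm on each side, to ease it in
- bay_1 (a point): left bay (seen from the robot), centre of its mouth, level with the deck, 70 mm above the bench. Axes as the printer. All bays alike: rectangular, 48.4 mm along x by 38.4 mm along y, mouth in a 4 mm high black collar with a 45 degree lead-in, floor 60 mm below this point, a firm sprung seat (gives 3 mm at most, 3 N to 12 N). Two bays, which ones changes, have a left-behind cassette; the third is clear
- bay_2 (a point): middle bay, same point and axes. 8 mm below the mouth each bay is shut by a black dust flap hinged along its +y side; a part pushed from above swings it down against a light spring (about 3 N). The flap then lies in its own recess and presses the magazine lightly to the -y wall, so that it rubs (about 1 N) and need not drop home by itself
- bay_3 (a point): right bay, same point and axes. A left-behind cassette (28 by 40 by 7 mm) lies flat and loose on the bay floor, unseen under the flap; a magazine lowered onto it stops 7 mm short of home, on the same firm sprung seat. On the floor alone it stops fully home
- printer: the cassette printer, fixed to the bench: white case 270 mm wide (y), 223 mm deep (x); origin on the bench under the middle bay, x away from its front, y left, z up. Grey deck 70 mm high with three rectangular bays in a row along y, 75 mm apart; from 68 mm behind the bays a housing 125 mm high with a dark display; in front a low tray, to 112 mm before the bays
- jar_near_mid (a point): centre, half-way up, of a loose jar 66 mm across and 84 mm tall with a screw lid, near the magazine: leave it alone
- vial_near_mid (a point): centre, half-way up, of a loose slim vial 46 mm across and 73 mm tall with a screw lid, between magazine and robot: leave it alone

How it is judged:
By the outcome, as a careful person would: the job done as asked, in the order asked, and still so for the second after the job is handed in, with the robot touching nothing.
It also fails if it takes over 64 s, if anything falls off the work surface, if the arm or the gripper's body presses on something with over 40 N, if the wrist force passes 120 N, or if a joint passes its speed limit or range.

## Working session

There is one attempt and no reset: what is moved stays moved. The work goes in short steps, Python scripts to look and compute and a tool call to move; the robot and the scene stay as the last step left them, time stands still between calls to the robot, and variables do not carry over. Pictures are saved under pics/ and viewed, at most 10 in all, crops included, and the job is handed in when it is done.

Besides the shell and the picture viewer there is one more tool, called after "Request:" as name(argument=value, ...), one argument or row to a line, values as JSON. arm_command: Moves the arm, as the interface text tells. Its arguments: {"type":"object","properties":{"targets":{"type":"array"},"newtons":{"type":"number"}},"required":["targets"]}

```bash
mkdir -p pics; ls
cat > h.py <<'E'
import numpy as np, cv2
from cell import manip, camera, get_calibration
def ray(c,uv):
    K=np.array(c["K"],float);d=np.array(c["dist_coeffs"],float);T=np.array(c["cam_to_world"],float)
    p=cv2.undistortPoints(np.array(uv,float).reshape(-1,1,2),K,d).reshape(-1,2)
    D=np.c_[p[:,0],-p[:,1],-np.ones(len(p))]@T[:3,:3].T
    return T[:3,3],D
def onz(c,uv,z):
    o,D=ray(c,uv);return o+D*((z-o[2])/D[:,2])[:,None]
def proj(c,P):
    K=np.array(c["K"],float);d=np.array(c["dist_coeffs"],float);T=np.array(c["cam_to_world"],float)
    q=(np.atleast_2d(P)-T[:3,3])@T[:3,:3]
    q=q*[1,-1,-1]
    return cv2.projectPoints(q,np.zeros(3),np.zeros(3),K,d)[0].reshape(-1,2)
def snap(n,f):
    c=get_calibration(n);im=camera(n);cv2.imwrite(f"pics/{f}.png",im[:,:,::-1]);return c,im
E
python3 - <<'E'
from h import *
for n in("top","side"):
    c,im=snap(n,n+"0");print(n,np.round(c["cam_to_world"],2).tolist(),np.round(c["K"],1).tolist())
s=manip.read_state();print(s)
E
```

```text
pics
top [[-0.0, 0.99, -0.15, 369.43], [-1.0, -0.0, -0.01, 57.01], [-0.01, 0.15, 0.99, 1046.1], [0.0, 0.0, 0.0, 1.0]] [[452.0, 0.0, 277.6], [0.0, 452.0, 208.8], [0.0, 0.0, 1.0]]
side [[-0.82, 0.26, -0.5, 56.6], [-0.57, -0.39, 0.72, 694.41], [-0.01, 0.88, 0.47, 483.85], [0.0, 0.0, 0.0, 1.0]] [[384.5, 0.0, 280.9], [0.0, 384.5, 211.4], [0.0, 0.0, 1.0]]
{'clock': 0.1, 'joints': array([-1.38158614e+00,  3.00406348e-01,  1.52153429e+00, -1.72379279e-05,
        1.32068086e+00, -6.66008351e-02]), 'qd': array([-0.00034451, -0.00293245, -0.00119868,  0.00022139,  0.0001762 ,
       -0.00161213]), 'effort': array([ 1.95968700e-03, -5.32639182e+01, -3.53283870e+01,  7.09218532e-02,
        2.34642229e-02, -6.30741829e-05]), 'eef_pos': array([ 139.11411663, -531.8702719 ,  204.94163507]), 'eef_rot': array([-3.14056498e+00, -5.18111068e-05,  2.55815267e-01]), 'wrist_force': array([ 0.50472109, -0.14909325, -0.70741519]), 'moment': array([0.03487097, 0.01649331, 0.04717356]), 'finger_force': 0.0, 'finger_gap': 93.76434519878018}
```

View pics/top0.png

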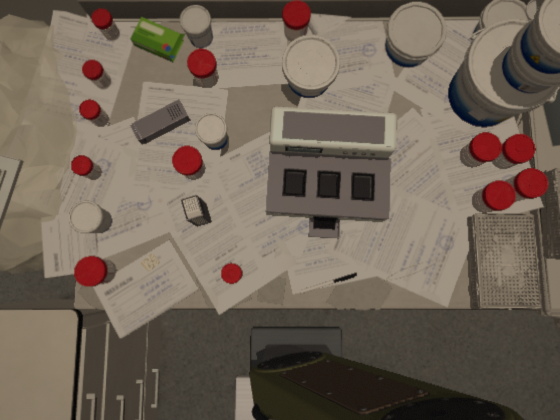

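View pics/side0.png

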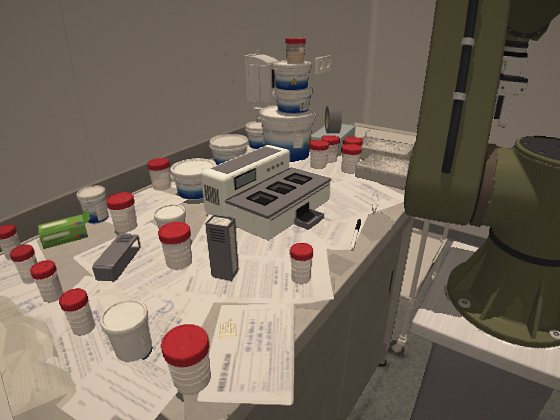

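The top view shows the magazine near (195,209), the bays at about (295,183), (329,184) and (363,186), the jar at (187,160) and the vial at (232,273). I'll enlarge it to get accurate corners.

Run:
```python
from h import *
im=cv2.imread("pics/top0.png")
a=cv2.resize(im[180:240,165:225],None,fx=9,fy=9,interpolation=cv2.INTER_CUBIC)[:500,:400*1]
a=cv2.resize(im[185:235,170:220],(400,400),interpolation=cv2.INTER_CUBIC)
b=cv2.resize(im[160:210,275:385],(800,364),interpolation=cv2.INTER_CUBIC)[:,:]
b=cv2.resize(im[163:207,270:390],(400*2,200+93),interpolation=cv2.INTER_CUBIC)
o=np.zeros((600,800,3),np.uint8);o[:293]=b;o[300:600,:300]=cv2.resize(a,(300,300))
s=cv2.imread("pics/side0.png")[205:290,190:320];o[300:600,320:779]=cv2.resize(s,(459,300),interpolation=cv2.INTER_CUBIC)
o=np.clip(o.astype(float)*1.8,0,255).astype(np.uint8)
cv2.imwrite("pics/crop.png",o)
# bay dark blobs
hsv=im.max(2)
m=(hsv<38).astype(np.uint8)
n,l,st,ce=cv2.connectedComponentsWithStats(m[160:210,270:390])
for i in range(1,n):
    if st[i,4]>60: print(st[i],ce[i]+[270,160])
```

```text
[ 13   9  23  27 419] [294.20763723 182.56085919]
[ 48  11  22  27 441] [328.51247166 184.46938776]
[ 82  13  22  27 473] [361.75264271 186.79069767]
```

View pics/crop.png

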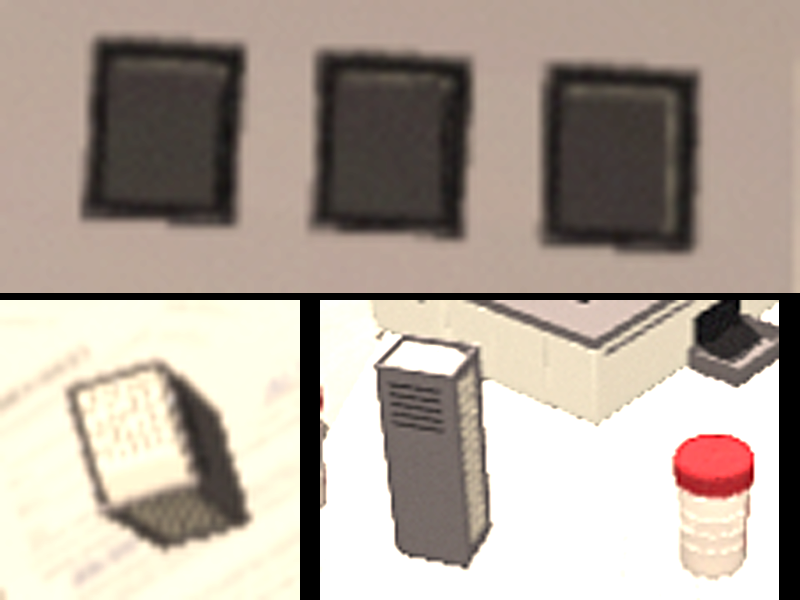

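The crop shows the collar outlines, with bay 1's corners at about (95,40)–(235,222), and the magazine's top corners at (70,88), (160,62), (200,185) and (100,208) in its own panel. The near-horizontal edge is the short 36 mm one.

Run:
```python
from h import *
c=get_calibration("top");cs=get_calibration("side")
k=800/120
B=[[(95,40),(243,45),(235,222),(85,215)],[(320,52),(470,60),(462,237),(312,228)],[(548,65),(697,72),(693,250),(543,243)]]
C=[]
for b in B:
    P=onz(c,np.array(b)/k+[270,163]-.4,74); C.append(P.mean(0)); print(np.round(P[:,:2],1).tolist(),np.round(P.mean(0),1))
d=C[0]-C[2];print("printer yaw",np.arctan2(-d[0],d[1]),np.linalg.norm(d))
m=np.array([(70,88),(160,62),(200,185),(100,208)])/6+[170,185]-.4
P=onz(c,m,130);print(np.round(P,1).tolist(),P.mean(0))
e=P[1]-P[2]+P[0]-P[3];f=P[0]-P[1]+P[3]-P[2];print("yaw from long",np.arctan2(e[1],e[0]),"short",np.arctan2(-f[0],f[1]),np.linalg.norm(e)/2,np.linalg.norm(f)/2)
# side triangulate top corners
s=(np.array([(378,66),(400,38),(482,46),(455,78)])*[130/459,85/300]+[190,205])-.4
Q=onz(cs,s,130);print("side",np.round(Q,1).tolist(),Q.mean(0))
print("jar top",onz(c,[(187,160)],84),"vial",onz(c,[(231.5,273)],73))
```

```text
[[601.9, 50.9], [600.1, 2.1], [540.8, 5.2], [543.2, 54.3]] [571.5  28.1  74. ]
[[597.6, -23.3], [594.8, -72.6], [535.6, -68.8], [538.7, -19.9]] [566.7 -46.2  74. ]
[[593.0, -98.2], [590.5, -147.1], [531.2, -143.9], [533.6, -95.2]] [ 562.1 -121.1   74. ]
printer yaw -0.06284071356609973 149.52652047195576
[[524.3, 262.4, 130.0], [533.3, 231.8, 130.0], [490.7, 217.0, 130.0], [482.9, 250.9, 130.0]] [507.82518277 240.51916711 130.        ]
yaw from long 0.30224339701250696 short 0.2554317090286492 44.02543065006487 33.32185246716536
side [[381.4, 174.3, 130.0], [387.7, 142.1, 130.0], [346.5, 125.5, 130.0], [341.9, 162.9, 130.0]] [364.3812794  151.20504904 130.        ]
jar top [[619.18330136 262.75718813  84.        ]] vial [[374.39428382 163.07926669  73.        ]]
```

Request:
arm_command(
  targets=[
    {"hand": 1, "x": 0.025, "y": -0.03, "z": -0.006},
    {"hand": 1, "x": 0.025, "y": -0.03, "z": -0.006},
    {"hand": 1, "x": 0.025, "y": -0.03, "z": -0.006},
    {"hand": 1, "x": 0.025, "y": -0.03, "z": -0.006},
    {"hand": 1, "x": 0.025, "y": -0.03, "z": -0.006},
    {"hand": 1, "x": 0.025, "y": -0.03, "z": -0.006},
    {"hand": 1, "x": 0.025, "y": -0.03, "z": -0.006},
    {"hand": 1, "x": 0.025, "y": -0.03, "z": -0.006},
    {"hand": 1, "x": 0.025, "y": -0.03, "z": -0.006},
    {"hand": 1, "x": 0.025, "y": -0.03, "z": -0.006},
  ],
)

```text
schema error: expected keys hand, x, y, z, yaw
```

Request:
arm_command(
  targets=[
    {"hand": 1, "x": 0.025, "y": -0.03},
    {"hand": 1, "x": 0.025, "y": -0.03},
    {"hand": 1, "x": 0.025, "y": -0.03},
    {"hand": 1, "x": 0.025, "y": -0.03},
    {"hand": 1, "x": 0.025, "y": -0.03},
    {"hand": 1, "x": 0.025, "y": -0.03},
    {"hand": 1, "x": 0.025, "y": -0.03},
    {"hand": 1},
    {"hand": 1},
  ],
)

```text
schema error: expected keys hand, x, y, z, yaw
```

Run:
```python
from h import *
s=manip.read_state();print(s["clock"],s["eef_pos"],s["eef_rot"])
c,im=snap("wrist","w1");print(np.round(c["cam_to_world"],2).tolist(),c["K"])
print(proj(c,[[508,240,130],[571,28,74],[619,263,84]]))
```

```text
0.1 [ 139.11411663 -531.8702719   204.94163507] [-3.14056498e+00 -5.18111068e-05  2.55815267e-01]
[[0.25, 0.94, 0.24, 210.3], [-0.97, 0.25, 0.06, -513.8], [-0.0, -0.25, 0.97, 383.33], [0.0, 0.0, 0.0, 1.0]] [[341.9664961    0.         278.80172286]
 [  0.         341.9664961  212.23921282]
 [  0.           0.           1.        ]]
[[-1868.38795606 -1522.45311392]
 [ -612.06273726  -919.14283982]
 [-1587.98774523 -1659.26596475]]
```

View pics/w1.png

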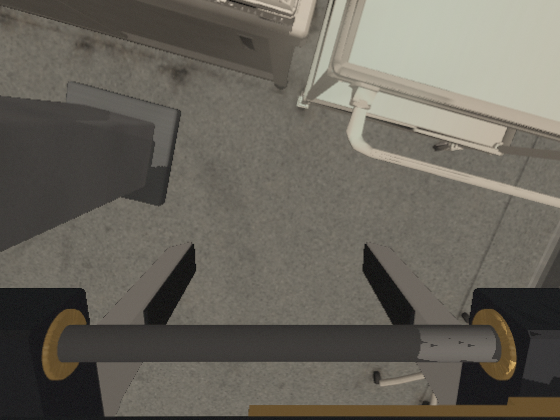

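The arm hasn't moved: the wrist view is still of the floor, with the fingers at (180,260) and (375,260). Every row needs all the keys, so I'll resend the moves.

Request:
arm_command(
  targets=[
    {"hand": 1, "x": 0.025, "y": -0.03, "z": -0.006, "yaw": 0},
    {"hand": 1, "x": 0.025, "y": -0.03, "z": -0.006, "yaw": 0},
    {"hand": 1, "x": 0.025, "y": -0.03, "z": -0.006, "yaw": 0},
    {"hand": 1, "x": 0.025, "y": -0.03, "z": -0.006, "yaw": 0},
    {"hand": 1, "x": 0.025, "y": -0.03, "z": -0.006, "yaw": 0},
    {"hand": 1, "x": 0.025, "y": -0.03, "z": -0.006, "yaw": 0},
    {"hand": 1, "x": 0.025, "y": -0.03, "z": -0.006, "yaw": 0},
    {"hand": 1, "x": 0.025, "y": -0.03, "z": -0.006, "yaw": 0},
    {"hand": 1, "x": 0.025, "y": -0.03, "z": -0.006, "yaw": 0},
    {"hand": 1, "x": 0.025, "y": -0.03, "z": -0.006, "yaw": 0},
  ],
)

```text
clock: 1.15
eef_pos: [305.3, -177.1, 265.7]
eef_rot: [3.141, -0.0, 0.255]
wrist_force: [0.1, -0.6, -0.5]
finger_gap: 94.1
finger_force: 0.0
```

Request:
arm_command(
  targets=[
    {"hand": 1, "x": 0.025, "y": -0.03, "z": 0, "yaw": 0},
    {"hand": 1, "x": 0.025, "y": -0.03, "z": 0, "yaw": 0},
    {"hand": 1, "x": 0.025, "y": -0.03, "z": 0, "yaw": 0},
    {"hand": 1, "x": 0.025, "y": -0.03, "z": 0, "yaw": 0},
    {"hand": 1, "x": 0.025, "y": -0.03, "z": 0, "yaw": 0},
    {"hand": 1, "x": 0.025, "y": -0.03, "z": 0, "yaw": 0},
    {"hand": 1, "x": 0.025, "y": -0.03, "z": 0, "yaw": 0},
    {"hand": 1, "x": 0.025, "y": -0.03, "z": 0, "yaw": 0},
    {"hand": 1, "x": 0.0, "y": 0, "z": 0, "yaw": 0},
    {"hand": 1, "x": 0, "y": 0, "z": 0, "yaw": 0},
  ],
)

```text
clock: 2.15
eef_pos: [437.7, 104.5, 265.0]
eef_rot: [3.142, 0.001, 0.257]
wrist_force: [0.2, -0.4, 0.4]
finger_gap: 94.1
finger_force: 0.0
```

Run:
```python
from h import *
s=manip.read_state();print(s["clock"],s["eef_pos"],s["eef_rot"])
c,im=snap("wrist","w2")
print(proj(c,[[508,240,130],[571,28,74],[619,263,84]]))
```

```text
2.15 [437.68008327 104.51355658 264.99469506] [3.14156882e+00 1.11658811e-03 2.57401596e-01]
[[147.98040767  88.31113859]
 [385.05528626  86.52468273]
 [161.15284423 -38.82939613]]
```

View pics/w2.png

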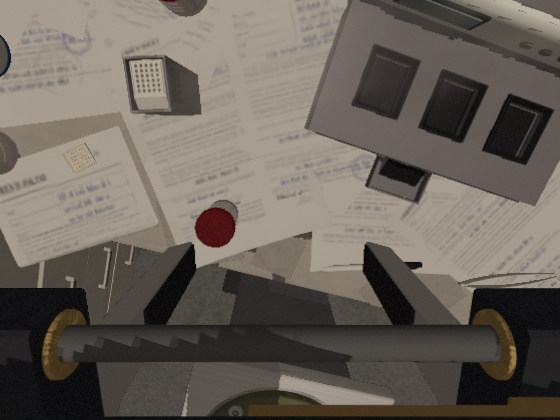

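The wrist view holds the magazine top at about (150,83) and the bays at (386,82), (452,105) and (517,129). I'll enlarge both areas.

Run:
```python
from h import *
im=cv2.imread("pics/w2.png")
o=np.zeros((600,800,3),np.uint8)
o[:300,:400]=cv2.resize(im[45:120,110:210],(400,300),interpolation=cv2.INTER_CUBIC)
o[:480,400:]=0
b=cv2.resize(im[35:170,345:555],(800,514),interpolation=cv2.INTER_CUBIC)
a=cv2.resize(im[40:125,110:210],(600,510),interpolation=cv2.INTER_CUBIC)
o[:]=0
o[:300,:353]=cv2.resize(a,(353,300)); o[300:,:467]=cv2.resize(b,(467,300),interpolation=cv2.INTER_AREA)
o[:280,360:]=cv2.resize(im[35:135,345:500],(434+6,280),interpolation=cv2.INTER_CUBIC)
cv2.imwrite("pics/crop2.png",np.clip(o*1.6,0,255).astype(np.uint8))
```

```text
(no output)
```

View pics/crop2.png

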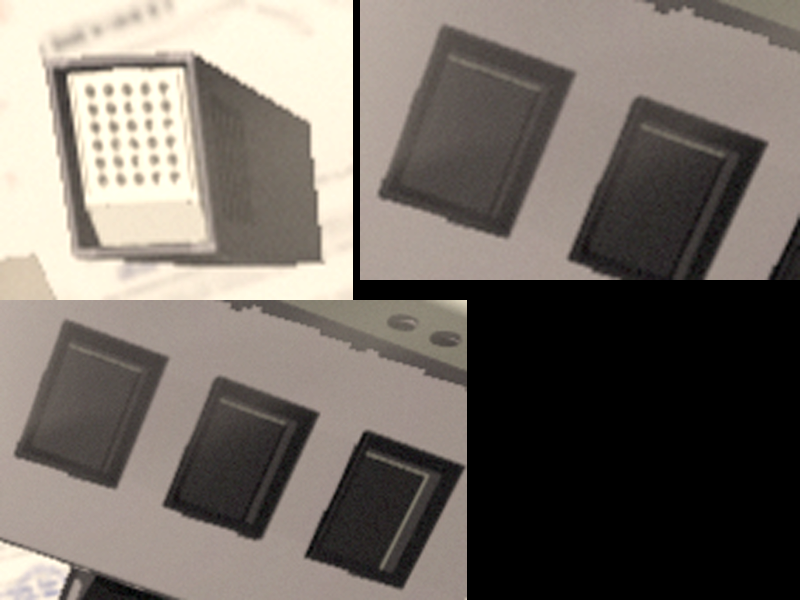

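```bash
cat > m.py <<'E'
from h import *
c=get_calibration("wrist")
m=np.array([(47,60),(192,54),(213,250),(75,257)])/3.53+[110,40]-.35
P=onz(c,m,130);print(np.round(P,1).tolist(),P.mean(0))
e=P[1]-P[2]+P[0]-P[3];f=P[0]-P[1]+P[3]-P[2];print("yaw long",np.arctan2(e[1],e[0]),"short",np.arctan2(-f[0],f[1]),np.linalg.norm(e)/2,np.linalg.norm(f)/2)
B=np.array([[(66,321),(168,357),(117,487),(15,457)],[(219,377),(319,412),(263,538),(164,506)],[(367,431),(464,466),(403,587),(306,557)]])-[0,300]
C=[]
for b in B:
    P=onz(c,b/2.224+[345,35]-.3,72);C.append(P.mean(0));e=P[0]-P[3]+P[1]-P[2];print("bay",C[-1],np.arctan2(e[1],e[0]),np.linalg.norm(e)/2,np.linalg.norm(P[0]-P[1]))
d=C[0]-C[2];print("printer yaw",np.arctan2(-d[0],d[1]),np.linalg.norm(d))
E
python3 m.py
```

```text
[[527.8, 263.8, 130.0], [538.0, 230.5, 130.0], [494.8, 217.8, 130.0], [484.4, 250.7, 130.0]] [511.26685127 240.70872591 130.        ]
yaw long 0.2904289965646339 short 0.3009126511213552 45.14920290797691 34.70763835711166
bay [574.83981993  27.16786288  72.        ] -0.06068154063715161 60.27271962686731 49.385672155857115
bay [570.57706954 -47.89893812  72.        ] -0.05756462543563339 59.64524223905547 49.91975830107682
bay [ 565.70916657 -122.42072021   72.        ] -0.0612984545409918 59.7439760268566 50.121291660455356
printer yaw -0.06096280296997595 149.8669844336698
```

Request:
arm_command(
  targets=[
    {"hand": 1, "x": 0.0265, "y": -0.0282, "z": 0, "yaw": 0},
    {"hand": 1, "x": 0.0265, "y": -0.0282, "z": 0, "yaw": 0},
    {"hand": 1, "x": 0.0265, "y": -0.0283, "z": 0, "yaw": 0},
    {"hand": 1, "x": 0.0263, "y": -0.0283, "z": 0, "yaw": -0.038},
    {"hand": 1, "x": 0, "y": 0, "z": 0, "yaw": 0},
    {"hand": 1, "x": 0, "y": 0, "z": 0.04, "yaw": 0},
    {"hand": 1, "x": 0, "y": 0, "z": 0.03, "yaw": 0},
    {"hand": 1, "x": 0, "y": 0, "z": 0, "yaw": 0},
  ],
)

```text
clock: 3.0
eef_pos: [510.1, 238.2, 192.2]
eef_rot: [3.141, 0.006, 0.292]
wrist_force: [-0.2, -0.1, 1.0]
finger_gap: 94.0
finger_force: 0.0
```

Run:
```python
from h import *
s=manip.read_state();print(s["clock"],s["eef_pos"],s["eef_rot"])
c,im=snap("wrist","w3")
P=np.array([511.3,240.7,130]);cy,sy=np.cos(.295),np.sin(.295)
q=[P+[cy*a-sy*b,sy*a+cy*b,0] for a,b in((23,18),(23,-18),(-23,-18),(-23,18))]
uv=proj(c,q);print(uv)
im=np.clip(im[:,:,::-1]*1.4,0,255).astype(np.uint8).copy()
for u in uv: cv2.circle(im,tuple(int(x) for x in u),3,(0,255,0),1)
cv2.imwrite("pics/w3b.png",im)
```

```text
3.0 [510.13546702 238.19531413 192.20550582] [3.14094932 0.00624126 0.29206671]
[[250.52051634 193.04868257]
 [300.80529061 192.93154435]
 [299.94536476 253.05179854]
 [251.97846729 253.1532975 ]]
```

View pics/w3b.png

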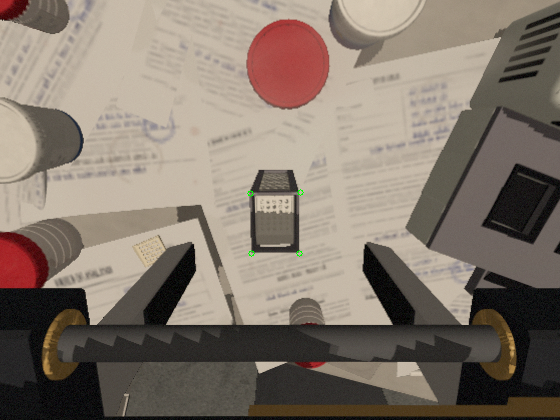

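The magazine's top rim falls within about 1 mm of the predicted corners at (251–300, 193–253). It's centred between the fingers and the vial is clear, so I'll go down and grip.

Request:
arm_command(
  targets=[
    {"hand": 1, "x": 0.001, "y": -0.001, "z": 0.035, "yaw": 0},
    {"hand": 1, "x": 0, "y": 0, "z": 0.035, "yaw": 0},
    {"hand": 1, "x": 0, "y": 0, "z": 0.03, "yaw": 0},
    {"hand": 1, "x": 0, "y": 0, "z": 0.004, "yaw": 0},
    {"hand": 1, "x": 0, "y": 0, "z": 0, "yaw": 0},
    {"hand": 1, "x": 0, "y": 0, "z": 0, "yaw": 0},
  ],
)

```text
clock: 3.65
eef_pos: [513.5, 241.7, 94.1]
eef_rot: [-3.141, -0.004, 0.293]
wrist_force: [0.6, 0.1, -0.1]
finger_gap: 94.0
finger_force: 0.0
```

Request:
arm_command(
  targets=[
    {"hand": -0.5, "x": 0, "y": 0, "z": 0, "yaw": 0},
    {"hand": -0.5, "x": 0, "y": 0, "z": 0, "yaw": 0},
    {"hand": -0.5, "x": 0, "y": 0, "z": 0, "yaw": 0},
    {"hand": -0.5, "x": 0, "y": 0, "z": 0, "yaw": 0},
    {"hand": -0.5, "x": 0, "y": 0, "z": 0, "yaw": 0},
    {"hand": -0.5, "x": 0, "y": 0, "z": 0, "yaw": 0},
    {"hand": -0.5, "x": 0, "y": 0, "z": 0, "yaw": 0},
    {"hand": -0.5, "x": 0, "y": 0, "z": 0, "yaw": 0},
  ],
  newtons=30,
)

```text
clock: 4.45
eef_pos: [512.3, 241.5, 91.4]
eef_rot: [-3.142, 0.0, 0.294]
wrist_force: [0.4, -0.0, 0.6]
finger_gap: 35.9
finger_force: 29.9
```

Request:
arm_command(
  targets=[
    {"hand": 0.2, "x": 0, "y": 0, "z": 0, "yaw": 0},
    {"hand": 0.2, "x": 0, "y": 0, "z": 0, "yaw": 0},
    {"hand": 0.2, "x": 0, "y": 0, "z": 0.006, "yaw": 0},
    {"hand": 0.2, "x": 0, "y": 0, "z": 0, "yaw": 0},
    {"hand": -0.5, "x": 0, "y": 0, "z": 0, "yaw": 0},
    {"hand": -0.5, "x": 0, "y": 0, "z": 0, "yaw": 0},
    {"hand": -0.5, "x": 0, "y": 0, "z": 0, "yaw": 0},
    {"hand": -0.5, "x": 0, "y": 0, "z": 0, "yaw": 0},
    {"hand": -0.5, "x": 0, "y": 0, "z": 0, "yaw": 0},
  ],
  newtons=30,
)

```text
clock: 5.35
eef_pos: [512.4, 241.6, 85.5]
eef_rot: [-3.142, -0.0, 0.294]
wrist_force: [-0.1, 0.3, 0.0]
finger_gap: 35.9
finger_force: 30.0
```

Request:
arm_command(
  targets=[
    {"hand": -0.5, "x": 0, "y": 0, "z": -0.005, "yaw": 0},
    {"hand": -0.5, "x": 0, "y": 0, "z": -0.015, "yaw": 0},
    {"hand": -0.5, "x": 0, "y": 0, "z": -0.03, "yaw": 0},
    {"hand": -0.5, "x": 0, "y": 0, "z": -0.03, "yaw": 0},
    {"hand": -0.5, "x": 0, "y": 0, "z": -0.02, "yaw": 0},
    {"hand": -0.5, "x": 0, "y": 0, "z": 0, "yaw": 0},
    {"hand": -0.5, "x": 0, "y": 0, "z": 0, "yaw": 0},
    {"hand": -0.5, "x": 0, "y": 0, "z": 0, "yaw": 0},
  ],
)

```text
clock: 6.15
eef_pos: [511.8, 241.3, 183.9]
eef_rot: [3.141, 0.002, 0.294]
wrist_force: [0.7, 0.0, -2.0]
finger_gap: 35.6
finger_force: 30.0
```

Run:
```python
from h import *
s=manip.read_state();p=s["eef_pos"];print(s["clock"],p,s["eef_rot"],s["wrist_force"])
y=s["eef_rot"][2]
for t in((574.8,27.2),(570.6,-47.9),(565.7,-122.4)):
    d=np.array(t)-p[:2]+(0.2,0.3);print(np.cos(y)*d[0]+np.sin(y)*d[1],np.sin(y)*d[0]-np.cos(y)*d[1])
```

```text
6.15 [511.77884284 241.29972806 183.8927081 ] [3.1414052e+00 2.3146895e-03 2.9377541e-01] [ 0.72490084  0.04374056 -2.01600417]
-1.3969449789237132 222.9468254442805
-27.16355877903876 293.6131654745645
-53.42644203714569 363.5025134681683
```

Request:
arm_command(
  targets=[
    {"hand": -0.5, "x": 0, "y": 0.02, "z": 0, "yaw": 0},
    {"hand": -0.5, "x": 0, "y": 0.04, "z": 0, "yaw": 0},
    {"hand": -0.5, "x": 0, "y": 0.04, "z": 0, "yaw": 0},
    {"hand": -0.5, "x": 0, "y": 0.04, "z": 0, "yaw": 0},
    {"hand": -0.5, "x": 0, "y": 0.04, "z": 0, "yaw": 0},
    {"hand": -0.5, "x": 0, "y": 0.03, "z": 0, "yaw": 0},
    {"hand": -0.5, "x": 0, "y": 0.013, "z": 0, "yaw": 0.055},
    {"hand": -0.5, "x": 0, "y": 0, "z": 0, "yaw": 0.1},
    {"hand": -0.5, "x": 0, "y": 0, "z": 0, "yaw": 0.1},
    {"hand": -0.5, "x": 0, "y": 0, "z": 0, "yaw": 0.1},
  ],
)

```text
clock: 7.15
eef_pos: [576.5, 27.9, 183.9]
eef_rot: [3.141, 0.002, -0.066]
wrist_force: [0.4, -0.3, -2.3]
finger_gap: 35.7
finger_force: 30.0
```

Request:
arm_command(
  targets=[
    {"hand": -0.5, "x": 0, "y": 0, "z": 0, "yaw": 0},
    {"hand": -0.5, "x": 0, "y": 0, "z": 0, "yaw": 0},
    {"hand": -0.5, "x": 0, "y": 0, "z": 0, "yaw": 0},
  ],
)

```text
clock: 7.45
eef_pos: [576.8, 28.1, 185.0]
eef_rot: [3.142, 0.001, -0.059]
wrist_force: [-0.5, -0.4, -1.3]
finger_gap: 36.0
finger_force: 30.0
```

```bash
cat > s.py <<'E'
from h import *
import sys
s=manip.read_state();p=s["eef_pos"];y=s["eef_rot"][2];print(s["clock"],p,s["eef_rot"],s["wrist_force"])
B=[(575.9,27.7),(571.7,-47.4),(566.8,-121.9)]
for t in B:
    d=np.array(t)-p[:2];print(np.cos(y)*d[0]+np.sin(y)*d[1],np.sin(y)*d[0]-np.cos(y)*d[1])
print("yaw",y+.061)
E
python3 s.py
python3 - <<'E'
from h import *
snap("wrist","w4")
E
```

```text
7.45 [576.77193496  28.11776679 184.99162053] [ 3.14155833e+00  6.81256720e-04 -5.88533044e-02] [-0.54012713 -0.35848777 -1.34310567]
-0.8458525700896012 0.4683301191110015
-0.6212488063791151 75.68534649937781
-1.1307246946296505 150.3445752277761
yaw 0.0021466956001148785
```

View pics/w4.png

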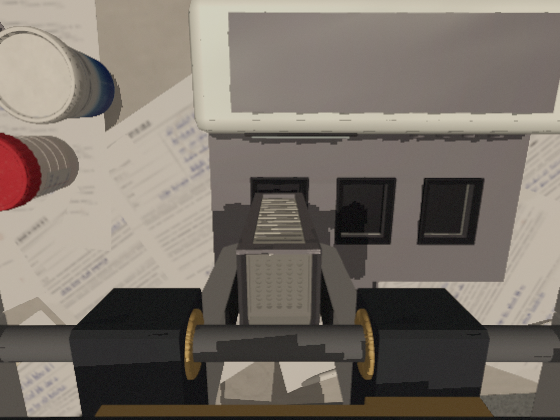

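The magazine is parallel to the printer, and its foot (255–303) is centred on bay 1's collar (250–309). I'll lower it.

Request:
arm_command(
  targets=[
    {"hand": -0.5, "x": -0.0008, "y": 0.0005, "z": 0.01, "yaw": 0.002},
    {"hand": -0.5, "x": 0, "y": 0, "z": 0.01, "yaw": 0},
    {"hand": -0.5, "x": 0, "y": 0, "z": 0.005, "yaw": 0},
    {"hand": -0.5, "x": 0, "y": 0, "z": 0.004, "yaw": 0},
    {"hand": -0.5, "x": 0, "y": 0, "z": 0.004, "yaw": 0},
    {"hand": -0.5, "x": 0, "y": 0, "z": 0, "yaw": 0},
    {"hand": -0.5, "x": 0, "y": 0, "z": 0, "yaw": 0},
  ],
)

```text
clock: 8.2
eef_pos: [576.2, 27.6, 152.6]
eef_rot: [-3.142, -0.0, -0.063]
wrist_force: [0.3, 0.9, -1.8]
finger_gap: 36.0
finger_force: 30.0
```

Request:
arm_command(
  targets=[
    {"hand": -0.5, "x": 0, "y": 0, "z": 0.003, "yaw": 0},
    {"hand": -0.5, "x": 0, "y": 0, "z": 0.003, "yaw": 0},
    {"hand": -0.5, "x": 0, "y": 0, "z": 0.0, "yaw": 0},
    {"hand": -0.5, "x": 0, "y": 0, "z": 0, "yaw": 0},
  ],
)

```text
clock: 8.6
eef_pos: [576.1, 27.6, 146.6]
eef_rot: [-3.142, -0.0, -0.063]
wrist_force: [0.2, 0.3, -0.9]
finger_gap: 35.8
finger_force: 30.0
```

Request:
arm_command(
  targets=[
    {"hand": -0.5, "x": 0, "y": 0, "z": 0.004, "yaw": 0},
    {"hand": -0.5, "x": 0, "y": 0, "z": 0.004, "yaw": 0},
    {"hand": -0.5, "x": 0, "y": 0, "z": 0.0, "yaw": 0},
    {"hand": -0.5, "x": 0, "y": 0, "z": 0, "yaw": 0},
  ],
)

```text
clock: 9.0
eef_pos: [575.9, 27.3, 138.1]
eef_rot: [3.141, 0.001, -0.063]
wrist_force: [-0.3, -2.9, -1.4]
finger_gap: 35.9
finger_force: 30.0
```

Request:
arm_command(
  targets=[
    {"hand": -0.5, "x": 0, "y": 0, "z": 0.004, "yaw": 0},
    {"hand": -0.5, "x": 0, "y": 0, "z": 0.004, "yaw": 0},
    {"hand": -0.5, "x": 0, "y": 0, "z": 0.004, "yaw": 0},
    {"hand": -0.5, "x": 0, "y": 0, "z": 0, "yaw": 0},
  ],
)

```text
clock: 9.4
eef_pos: [575.8, 27.6, 125.6]
eef_rot: [3.141, 0.001, -0.063]
wrist_force: [-0.3, -3.1, -2.4]
finger_gap: 35.8
finger_force: 30.0
```

Request:
arm_command(
  targets=[
    {"hand": -0.5, "x": 0, "y": 0, "z": 0.005, "yaw": 0},
    {"hand": -0.5, "x": 0, "y": 0, "z": 0.005, "yaw": 0},
    {"hand": -0.5, "x": 0, "y": 0, "z": 0.005, "yaw": 0},
    {"hand": -0.5, "x": 0, "y": 0, "z": 0.003, "yaw": 0},
    {"hand": -0.5, "x": 0, "y": 0, "z": 0, "yaw": 0},
    {"hand": -0.5, "x": 0, "y": 0, "z": 0, "yaw": 0},
  ],
)

```text
clock: 10.0
eef_pos: [576.0, 27.6, 108.3]
eef_rot: [-3.142, 0.0, -0.063]
wrist_force: [-0.7, -1.3, -1.9]
finger_gap: 35.9
finger_force: 30.0
```

Request:
arm_command(
  targets=[
    {"hand": -0.5, "x": 0, "y": 0, "z": 0.002, "yaw": 0},
    {"hand": -0.5, "x": 0, "y": 0, "z": 0.002, "yaw": 0},
    {"hand": -0.5, "x": 0, "y": 0, "z": 0.0, "yaw": 0},
    {"hand": -0.5, "x": 0, "y": 0, "z": 0, "yaw": 0},
  ],
)

```text
clock: 10.4
eef_pos: [576.1, 27.6, 104.4]
eef_rot: [3.142, 0.0, -0.063]
wrist_force: [0.2, -0.8, -1.6]
finger_gap: 35.8
finger_force: 30.0
```

Request:
arm_command(
  targets=[
    {"hand": -0.5, "x": 0, "y": 0, "z": 0.001, "yaw": 0},
    {"hand": -0.5, "x": 0, "y": 0, "z": 0.001, "yaw": 0},
    {"hand": -0.5, "x": 0, "y": 0, "z": 0.0, "yaw": 0},
    {"hand": -0.5, "x": 0, "y": 0, "z": 0, "yaw": 0},
  ],
)

```text
clock: 10.8
eef_pos: [576.2, 27.6, 102.6]
eef_rot: [-3.142, -0.0, -0.063]
wrist_force: [-0.7, -0.8, 0.0]
finger_gap: 36.0
finger_force: 30.0
```

Request:
arm_command(
  targets=[
    {"hand": -0.5, "x": 0, "y": 0, "z": 0.001, "yaw": 0},
    {"hand": -0.5, "x": 0, "y": 0, "z": 0.0, "yaw": 0},
    {"hand": -0.5, "x": 0, "y": 0, "z": 0.0, "yaw": 0},
    {"hand": -0.5, "x": 0, "y": 0, "z": 0, "yaw": 0},
  ],
)

```text
clock: 11.2
eef_pos: [576.2, 27.6, 101.7]
eef_rot: [-3.142, -0.0, -0.063]
wrist_force: [-1.4, 0.5, 4.6]
finger_gap: 36.0
finger_force: 30.0
```

Request:
arm_command(
  targets=[
    {"hand": -0.5, "x": 0, "y": 0, "z": 0.0007, "yaw": 0},
    {"hand": -0.5, "x": 0, "y": 0, "z": 0.0, "yaw": 0},
    {"hand": -0.5, "x": 0, "y": 0, "z": 0.0, "yaw": 0},
    {"hand": -0.5, "x": 0, "y": 0, "z": 0, "yaw": 0},
  ],
)

```text
clock: 11.6
eef_pos: [576.2, 27.6, 101.0]
eef_rot: [-3.142, -0.001, -0.063]
wrist_force: [-1.0, -1.5, 5.5]
finger_gap: 35.6
finger_force: 30.0
```

It stops at about 102.5, which is 7 mm short of home, so a cassette is in bay 1. I'll draw it out and try bay 2.

Request:
arm_command(
  targets=[
    {"hand": -0.5, "x": 0, "y": 0, "z": -0.005, "yaw": 0},
    {"hand": -0.5, "x": 0, "y": 0, "z": -0.01, "yaw": 0},
    {"hand": -0.5, "x": 0, "y": 0, "z": -0.015, "yaw": 0},
    {"hand": -0.5, "x": 0, "y": 0, "z": -0.015, "yaw": 0},
    {"hand": -0.5, "x": 0, "y": 0, "z": -0.015, "yaw": 0},
    {"hand": -0.5, "x": 0, "y": 0, "z": -0.015, "yaw": 0},
    {"hand": -0.5, "x": 0, "y": 0, "z": 0, "yaw": 0},
    {"hand": -0.5, "x": 0, "y": 0, "z": 0, "yaw": 0},
  ],
)

```text
clock: 12.4
eef_pos: [575.9, 27.7, 175.5]
eef_rot: [-3.141, 0.0, -0.063]
wrist_force: [0.2, 0.7, -1.8]
finger_gap: 35.9
finger_force: 30.0
```

Request:
arm_command(
  targets=[
    {"hand": -0.5, "x": 0, "y": 0.02, "z": 0, "yaw": 0},
    {"hand": -0.5, "x": 0, "y": 0.03, "z": 0, "yaw": 0},
    {"hand": -0.5, "x": 0, "y": 0.02, "z": 0, "yaw": 0},
    {"hand": -0.5, "x": 0, "y": 0.005, "z": 0, "yaw": 0},
    {"hand": -0.5, "x": 0, "y": 0, "z": 0, "yaw": 0},
    {"hand": -0.5, "x": 0, "y": 0, "z": 0, "yaw": 0},
    {"hand": -0.5, "x": 0, "y": 0, "z": 0, "yaw": 0},
  ],
)

```text
clock: 13.1
eef_pos: [571.3, -46.3, 175.5]
eef_rot: [-3.141, 0.0, -0.062]
wrist_force: [-0.4, 0.7, -2.6]
finger_gap: 35.9
finger_force: 30.0
```

```bash
python3 s.py
```

```text
13.1 [571.32197322 -46.31921962 175.52867225] [-3.14138812e+00  3.55033828e-04 -6.22440631e-02] [-0.38411525  0.74426819 -2.55913577]
-0.03512128875974696 -74.16064973387863
0.44452344776856284 1.0551726768795922
0.18820143256918787 75.71569972447365
yaw -0.0012440631000698033
```

Request:
arm_command(
  targets=[
    {"hand": -0.5, "x": 0.0003, "y": 0.0009, "z": 0.008, "yaw": 0},
    {"hand": -0.5, "x": 0, "y": 0, "z": 0.008, "yaw": 0},
    {"hand": -0.5, "x": 0, "y": 0, "z": 0.004, "yaw": 0},
    {"hand": -0.5, "x": 0, "y": 0, "z": 0.003, "yaw": 0},
    {"hand": -0.5, "x": 0, "y": 0, "z": 0.003, "yaw": 0},
    {"hand": -0.5, "x": 0, "y": 0, "z": 0.003, "yaw": 0},
    {"hand": -0.5, "x": 0, "y": 0, "z": 0, "yaw": 0},
    {"hand": -0.5, "x": 0, "y": 0, "z": 0, "yaw": 0},
  ],
)

```text
clock: 13.9
eef_pos: [571.7, -48.1, 147.0]
eef_rot: [-3.142, -0.0, -0.063]
wrist_force: [-0.9, -0.3, -1.1]
finger_gap: 35.8
finger_force: 30.0
```

Request:
arm_command(
  targets=[
    {"hand": -0.5, "x": 0, "y": 0, "z": 0.004, "yaw": 0},
    {"hand": -0.5, "x": 0, "y": 0, "z": 0.004, "yaw": 0},
    {"hand": -0.5, "x": 0, "y": 0, "z": 0.0, "yaw": 0},
    {"hand": -0.5, "x": 0, "y": 0, "z": 0, "yaw": 0},
  ],
)

```text
clock: 14.3
eef_pos: [571.5, -48.2, 138.4]
eef_rot: [3.142, 0.0, -0.063]
wrist_force: [0.7, -0.7, -2.6]
finger_gap: 36.0
finger_force: 30.0
```

Request:
arm_command(
  targets=[
    {"hand": -0.5, "x": 0, "y": 0, "z": 0.004, "yaw": 0},
    {"hand": -0.5, "x": 0, "y": 0, "z": 0.004, "yaw": 0},
    {"hand": -0.5, "x": 0, "y": 0, "z": 0.004, "yaw": 0},
    {"hand": -0.5, "x": 0, "y": 0, "z": 0.004, "yaw": 0},
    {"hand": -0.5, "x": 0, "y": 0, "z": 0.0, "yaw": 0},
    {"hand": -0.5, "x": 0, "y": 0, "z": 0, "yaw": 0},
  ],
)

```text
clock: 14.9
eef_pos: [571.3, -48.1, 122.3]
eef_rot: [-3.142, 0.001, -0.063]
wrist_force: [-0.0, 0.0, -2.5]
finger_gap: 36.0
finger_force: 30.0
```

Request:
arm_command(
  targets=[
    {"hand": -0.5, "x": 0, "y": 0, "z": 0.005, "yaw": 0},
    {"hand": -0.5, "x": 0, "y": 0, "z": 0.005, "yaw": 0},
    {"hand": -0.5, "x": 0, "y": 0, "z": 0.004, "yaw": 0},
    {"hand": -0.5, "x": 0, "y": 0, "z": 0.003, "yaw": 0},
    {"hand": -0.5, "x": 0, "y": 0, "z": 0.002, "yaw": 0},
    {"hand": -0.5, "x": 0, "y": 0, "z": 0, "yaw": 0},
    {"hand": -0.5, "x": 0, "y": 0, "z": 0, "yaw": 0},
  ],
)

```text
clock: 15.6
eef_pos: [571.5, -48.1, 103.6]
eef_rot: [-3.142, 0.0, -0.063]
wrist_force: [-0.1, -0.8, -2.0]
finger_gap: 35.9
finger_force: 30.0
```

Request:
arm_command(
  targets=[
    {"hand": -0.5, "x": 0, "y": 0, "z": 0.001, "yaw": 0},
    {"hand": -0.5, "x": 0, "y": 0, "z": 0.0008, "yaw": 0},
    {"hand": -0.5, "x": 0, "y": 0, "z": 0.0, "yaw": 0},
    {"hand": -0.5, "x": 0, "y": 0, "z": 0, "yaw": 0},
  ],
)

```text
clock: 16.0
eef_pos: [571.6, -48.1, 102.0]
eef_rot: [-3.142, -0.0, -0.063]
wrist_force: [0.7, -0.2, -2.1]
finger_gap: 36.0
finger_force: 30.0
```

Request:
arm_command(
  targets=[
    {"hand": -0.5, "x": 0, "y": 0, "z": 0.001, "yaw": 0},
    {"hand": -0.5, "x": 0, "y": 0, "z": 0.0005, "yaw": 0},
    {"hand": -0.5, "x": 0, "y": 0, "z": 0.0, "yaw": 0},
    {"hand": -0.5, "x": 0, "y": 0, "z": 0, "yaw": 0},
  ],
)

```text
clock: 16.4
eef_pos: [571.6, -48.1, 100.4]
eef_rot: [-3.142, 0.0, -0.063]
wrist_force: [-0.0, 0.5, -2.5]
finger_gap: 35.9
finger_force: 30.0
```

There's no stop at the cassette level, so bay 2 is clear. I'll carry on to the floor.

Request:
arm_command(
  targets=[
    {"hand": -0.5, "x": 0, "y": 0, "z": 0.0015, "yaw": 0},
    {"hand": -0.5, "x": 0, "y": 0, "z": 0.0015, "yaw": 0},
    {"hand": -0.5, "x": 0, "y": 0, "z": 0.001, "yaw": 0},
    {"hand": -0.5, "x": 0, "y": 0, "z": 0, "yaw": 0},
    {"hand": -0.5, "x": 0, "y": 0, "z": 0, "yaw": 0},
  ],
)

```text
clock: 16.9
eef_pos: [571.5, -48.1, 96.2]
eef_rot: [-3.142, 0.0, -0.063]
wrist_force: [0.1, 0.2, -3.1]
finger_gap: 35.7
finger_force: 30.0
```

Request:
arm_command(
  targets=[
    {"hand": -0.5, "x": 0, "y": 0, "z": 0.001, "yaw": 0},
    {"hand": -0.5, "x": 0, "y": 0, "z": 0.0005, "yaw": 0},
    {"hand": -0.5, "x": 0, "y": 0, "z": 0, "yaw": 0},
    {"hand": -0.5, "x": 0, "y": 0, "z": 0, "yaw": 0},
  ],
)

```text
clock: 17.3
eef_pos: [571.7, -48.1, 95.1]
eef_rot: [-3.142, -0.0, -0.063]
wrist_force: [-0.7, 0.6, 1.6]
finger_gap: 35.9
finger_force: 30.0
```

Request:
arm_command(
  targets=[
    {"hand": -0.5, "x": 0, "y": 0, "z": 0.0008, "yaw": 0},
    {"hand": -0.5, "x": 0, "y": 0, "z": 0, "yaw": 0},
    {"hand": -0.5, "x": 0, "y": 0, "z": 0, "yaw": 0},
    {"hand": -0.5, "x": 0, "y": 0, "z": 0, "yaw": 0},
  ],
)

```text
clock: 17.7
eef_pos: [571.7, -48.1, 94.3]
eef_rot: [-3.142, -0.0, -0.063]
wrist_force: [-1.2, 0.9, 4.8]
finger_gap: 35.7
finger_force: 30.0
```

Request:
arm_command(
  targets=[
    {"hand": 0.4, "x": 0, "y": 0, "z": 0, "yaw": 0},
    {"hand": 0.4, "x": 0, "y": 0, "z": 0, "yaw": 0},
    {"hand": 0.4, "x": 0, "y": 0, "z": 0, "yaw": 0},
    {"hand": 0.4, "x": 0, "y": 0, "z": 0, "yaw": 0},
    {"hand": 0.4, "x": 0, "y": 0, "z": 0, "yaw": 0},
    {"hand": 0.4, "x": 0, "y": 0, "z": 0, "yaw": 0},
  ],
)

```text
clock: 18.3
eef_pos: [571.6, -48.1, 94.1]
eef_rot: [3.142, -0.0, -0.063]
wrist_force: [-0.2, -0.0, -0.1]
finger_gap: 66.0
finger_force: 0.0
```

Request:
arm_command(
  targets=[
    {"hand": 0.4, "x": 0, "y": 0, "z": -0.01, "yaw": 0},
    {"hand": 0.4, "x": 0, "y": 0, "z": -0.03, "yaw": 0},
    {"hand": 0.4, "x": 0, "y": 0, "z": -0.04, "yaw": 0},
    {"hand": 0.4, "x": 0, "y": 0, "z": -0.03, "yaw": 0},
    {"hand": 0.4, "x": -0.03, "y": 0, "z": -0.01, "yaw": 0},
    {"hand": 0.4, "x": -0.03, "y": 0, "z": 0, "yaw": 0},
    {"hand": 0.4, "x": -0.02, "y": 0, "z": 0, "yaw": 0},
    {"hand": 0.4, "x": 0, "y": 0, "z": 0, "yaw": 0},
    {"hand": 0.4, "x": 0, "y": 0, "z": 0, "yaw": 0},
  ],
)

```text
clock: 19.2
eef_pos: [492.2, -43.2, 215.1]
eef_rot: [3.141, -0.001, -0.063]
wrist_force: [0.9, 0.6, 0.2]
finger_gap: 66.2
finger_force: 0.0
```

Run:
```python
from h import *
c,im=snap("wrist","w5"); print(manip.read_state()["eef_pos"])
b=np.array([570.6,-47.9]);y=-.061
for z in(140,147):
    q=[[b[0]+np.cos(y)*a-np.sin(y)*d,b[1]+np.sin(y)*a+np.cos(y)*d,z] for a,d in((23,18),(23,-18),(-23,-18),(-23,18))]
    print(z,np.round(proj(c,q),1).tolist())
```

```text
[492.39463288 -43.17055955 214.71438617]
140 [[252.9, 81.8], [304.5, 81.7], [303.5, 148.7], [254.2, 148.8]]
147 [[252.1, 80.6], [305.3, 80.5], [304.1, 149.4], [253.5, 149.5]]
```

View pics/w5.png

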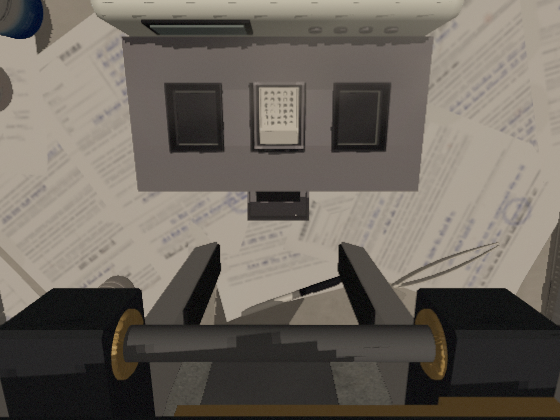

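The magazine stands upright in bay 2 with its top rim at (253–304, 82–150), and the gripper is clear of it. I'll hand it in.

```bash
python3 -c "
from cell import manip
print(manip.sign_off())"
```

```text
the job is handed in; nothing more can be done
None
```

The magazine is fully home in bay 2 and released; bay 1 held a left-behind cassette, bay 3 was not tried, the jar and vial were left alone, and the job is handed in at about 19 s (no verdict came back).

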